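Roll a sample tube up the reader's gutter past its catch and start the reading

TASK

Two sample tubes lie at the foot of the two sloped gutters of the label reader. With a fingertip, gently roll the purple-capped tube up its gutter to the sprung stop, past the orange spring catch, so that the catch stands up behind it and the tube cannot roll back when you let go; then press the green start button at the head of that same gutter right down and let it come back up. Only push: do not lift the tubes out of their gutters, and leave the yellow-capped tube, the other start button and everything else on the worktop as they are.

Things in the scene. Friction and masses are not known exactly. Their poses are not given: they have to be found in the camera images.
- reader: Two-lane tube label reader, white and grey, 226 x 196 mm, fixed. Origin under its middle on the worktop; x points uphill from the open foot to the housing, y left, z up. Gutters (centre lines y = +47.5 and -47.5 mm) climb at 12 degrees from x = -85 mm, rail tops 27 mm up, to the housing (x = 32 to 115 mm, 78 mm high).
- purple_tube: Purple-capped sample tube, 84 mm long, about 12 g: glass 12.8 mm across, cap 16 mm over the last 18 mm; balances 48 mm from the glass end (push there, or it slews; pressed from above its axis it jams). Lies across a gutter, cap overhanging. Origin: on the axis at the glass end; z runs along the axis to the cap (gutter +y). At the foot the axis is at gutter x 6 mm; held by the catch at about 97 mm; 6.4 mm above the rail plane.
- yellow_tube: Yellow-capped sample tube, 84 mm long, about 12 g: glass 12.8 mm across, cap 16 mm over the last 18 mm; balances 48 mm from the glass end (push there, or it slews; pressed from above its axis it jams). Lies across a gutter, cap overhanging. Origin: on the axis at the glass end; z runs along the axis to the cap (gutter +y). It lies in the gutter that the purple one does not.
- left_gutter (a point): Foot of the left gutter (seen facing uphill), mid-width, level with the rail tops. x runs up the slope, y left, z square off the rails. Along x: two foot stop pegs (7 mm high, at y = -38 and +19 mm) reach to x = 0, catch shaft at 60 mm, upright face of the raised catch at 90 mm (4.5 mm high), buffer face at 107 mm, housing at about 118 mm.
- right_gutter (a point): The same point of the right gutter, same lengths. Across y in either gutter: 5 mm polished (slippery) rod rails at y = -30 and +12.5 mm, 3 mm wide catch prongs outside them at -37 and +19.5 mm; between pegs and prongs (-34 to +16) a fingertip passes freely above the rails, from downhill too; floor 12 mm below the rail tops; side walls 44.5 mm either side, 9 mm above the rails.
- left_catch (a joint): Spring catch of the left gutter, two orange prongs on one shaft: 0 standing up, about 0.16 rad when pressed level with the rails (limit 0.36). A very light spring (0.1 N) raises it. A tube pushed uphill rides it down and it rises behind the tube; it does not yield to a tube rolling back. A fingertip resting on it holds it down.
- right_catch (a joint): the same of the right gutter.
- left_buffer (a joint): black rubber-faced sprung stop at the head of the left gutter: 0 at rest, travel 6 mm uphill, 0.4 N a mm. A tube that just touches it (axis at gutter x = 100.6 mm) is already 4 mm past the catch's hold.
- right_buffer (a joint): the same of the right gutter.
- left_start (a joint): green spring push button on top of the housing at the head of the left gutter: 0 up, 0.006 m fully down (5 N); springs back.
- right_start (a joint): the same of the right gutter.
- left_start_top (a point): centre of the top of the left start button, 24 mm across, pressed straight down.
- right_start_top (a point): the same of the right gutter.
- specimen_cup_blue: bystander: specimen cup with blue lid, 62 mm across, 64 mm tall; origin under its middle
- specimen_cup_orange: bystander: specimen cup with orange lid, same size
- barcode_scanner: bystander: light grey hand-held scanner lying on the worktop, 156 x 101 x 42 mm; origin under its middle
- coverslip_box: bystander: small blue box, 48 x 64 x 20 mm; origin under its middle
- marker: bystander: white felt marker with dark cap, 131 mm long, 15 mm thick
- timer: bystander: white timer, 54 x 62 x 69 mm; origin under its middle
- logbook: bystander: red notebook, 210 x 154 x 15 mm; origin under its middle

How it is judged:
By the outcome, as a careful person would: the job done as asked, in the order asked, and still so for the second after the job is handed in, with the robot touching nothing.
It also fails if it takes over 45 s, if anything falls off the work surface, if the arm or the gripper's body presses on something with over 40 N, if the wrist force passes 120 N, or if a joint passes its speed limit or range.

ROBOT

A 6-joint arm with a two-finger parallel gripper is mounted at the origin on a cart in front of the work surface, level with it; the furniture and walls round the work are solid. World frame = base frame: x ahead of the robot, y to its left, z up, the work surface at z = 0. Lengths are in m, angles in rad, forces in N, time in s.
With the tool pointing down it reaches from about 0.35 to 0.85 m from the base axis. Payload 8.1 kg.
Tool frame: the origin (TCP) lies at the very end of the fingers, on their centre line; the grasp point (between the pads) lies 19 mm behind it; z points along the fingers, y is the direction in which the jaws open and shut (so a half turn about z gives the same grasp; the last joint's range is limited). The gripper opens to 93 mm and grips with 3 to 60 N. Pads are 15 mm wide; open, the fingers measure 128 mm over their backs; the gripper's body (75 mm by 188 mm) begins 65 mm behind the grasp point.
Start: joints at [-1.266, 0.13, 1.488, -0, 1.523, -0.085], TCP at [0.228, -0.555, 0.219] pointing down, gripper open.
Joint ranges: [-2.96, 2.96], [-0.89, 2.26], [0.02, 2.5], [-1.34, 4.48], [0, 2.73], [-2.66, 2.66]. Speed limits (rad/s): [2.39, 2.39, 2.79, 3.14, 3.14, 3.14].

INTERFACE

Orientations are given as a rotation vector (axis times angle).
In Python, from plant import * gives the robot as it stands.
- The arm moves only by the tool apply_moves, never from a script. Its argument "commands" is one flat list of numbers, 7 for each row, row after row: the shift along the world's x, y, z in cm, then the turn, a rotation vector about the world's x, y, z in rad, then the finger opening in cm, from 0 to 9.3. A call has 1 to 8 rows; each row shifts and turns the pose as measured when the row begins; what a row does not reach is not made up. A row lasts 1/8 s, in which the tool goes at most 62.5 mm and 10.7 degrees, less where a joint would pass 70% of its speed; a pose out of reach is approached as far as the arm can. A call with a gripper value outside its range is refused whole. The fingers move at their own pace and stop on an object; "squeeze" is the grip in N (left out, the last holds). Time passes only in rows, so rows that do not move let the fingers close. It gives the time, the measured TCP pose, the force and the opening at its end, in the units of the state.
- read_state(): the state, without advancing time (a new reading comes with each control period).
- read_camera(name): name is "scene" or "top" or "wrist"; returns (picture, depth): 420x560x3 uint8, blue, green, red; 420x560 float32, m along the optical axis (not along the pixel's ray), 0 where there is no reading.
- camera_model(name): a dict with "intrinsics" (3x3 intrinsics, pixels), "R" (3x3) and "t" (3): a world point X has camera coordinates R X + t. Camera axes: x right, y down, z forward; pixel columns grow to the right and rows downward; lengths in m; the calibration is good to about 2 mm. A picture is of the moment at which its call begins: read the wrist's pose just before it. camera_model takes no time and is no camera call; for the wrist camera it gives the pose at the moment of the call.
- close_job(): hands the job in, once; it reports no verdict.
Trained networks look in the newest picture that a camera, given by its name, has taken for a name from the list of things; names that differ only in an ending like _2 or _b are one class to them, and where a whole thing is asked for, a point or a joint stands for the part that bears it (a point fixed in the world has none). Each returns a list of dicts, best first, with "conf" (0 to 1); they miss things now and then, are a little off and sometimes report something else, mostly with a low value. They report only what shows in the picture. A call takes as long as a camera call.
- find_in(query, camera): "point" ([x, y, z] in m, in the coordinates of the camera as it stood for that picture, good to about 4 mm: the middle of the surface that is visible of it).
- cut_out(query, camera): "mask" (420x560 bool, what is visible of it).
- spot_point(query, camera): "point" ([x, y, z] in m, in the coordinates of the camera as it stood for that picture, good to about 4 mm: a listed point, or the origin of a listed thing).
The state is a dict: "t": time; "q": joint angles; "dq": joint speeds; "joint_torque": joint torques, N m; "tool_pos": TCP position; "orientation": TCP orientation; "force": force on the tool from outside, world axes, zero at the start; "wrist_torque": the same for the moment, N m; "opening": finger opening in m.
Only numpy, scipy, OpenCV 4.12 (cv2) and the standard library are available. Lean on these libraries where they do the work, as an engineer would, in place of code of your own. Each camera call takes 0.05 s, during which the arm holds its last target. There are 200 camera calls.

## Working session

There is one attempt and no reset: what is moved stays moved. The work goes in short steps, Python scripts to look and compute and a tool call to move; the robot and the scene stay as the last step left them, time stands still between calls to the robot, and variables do not carry over. Pictures are saved under pics/ and viewed, about 8 in all and at most 12, crops included, and the job is handed in when it is done.

Besides the shell and the picture viewer there is one more tool, called after "Emit:" by a JSON object that holds its "fn" and its "kwargs", one argument or row to a line. apply_moves: Moves the arm, as the interface text tells. Its arguments: {"type":"object","properties":{"commands":{"type":"array"},"squeeze":{"type":"number"}},"required":["commands"]}

```bash
mkdir -p pics
cat > h.py <<'E'
from plant import *
import numpy as np, cv2
def w(p,c):
    m=camera_model(c); return np.array(m["R"]).T@(np.array(p)-np.array(m["t"]))
E
python3 - <<'E'
from h import *
ims=[]
for c in ("scene","top"):
    im,d=read_camera(c); cv2.imwrite(f"pics/{c}1.png",im)
    for n in ("left_gutter","right_gutter","left_start_top","right_start_top","purple_tube","yellow_tube","reader"):
        r=spot_point(n,c)
        print(c,n,[(np.round(w(x["point"],c),4),round(x["conf"],2)) for x in r[:2]])
print(read_state())
E
```

```text
scene left_gutter [(array([0.4767, 0.0493, 0.0285]), 0.97)]
scene right_gutter [(array([ 0.4841, -0.0439,  0.0288]), 0.84)]
scene left_start_top [(array([0.6443, 0.0591, 0.104 ]), 0.4)]
scene right_start_top [(array([ 0.6485, -0.0374,  0.1022]), 0.37), (array([0.4859, 0.0095, 0.0323]), 0.34)]
scene purple_tube [(array([0.6259, 0.3205, 0.0031]), 0.48), (array([ 0.4904, -0.0859,  0.0338]), 0.41)]
scene yellow_tube [(array([0.4857, 0.0077, 0.0303]), 0.64)]
scene reader [(array([ 5.685e-01,  5.700e-03, -5.000e-04]), 0.63), (array([ 0.6477, -0.0366,  0.1031]), 0.2)]
top left_gutter [(array([0.4774, 0.0482, 0.0241]), 0.59)]
top right_gutter [(array([ 0.485 , -0.0471,  0.0293]), 0.96)]
top left_start_top [(array([0.6425, 0.0484, 0.0993]), 0.55), (array([ 6.867e-01,  4.119e-01, -3.000e-04]), 0.37)]
top right_start_top [(array([ 0.6464, -0.0395,  0.1005]), 0.51)]
top purple_tube [(array([ 0.4865, -0.0902,  0.038 ]), 0.63), (array([ 6.87e-01,  4.11e-01, -1.00e-04]), 0.37)]
top yellow_tube [(array([0.4873, 0.0058, 0.0335]), 0.54)]
top reader [(array([0.5643, 0.006 , 0.0026]), 0.78)]
{'t': 0.8, 'q': array([-1.26641397e+00,  1.30361264e-01,  1.48818817e+00,  1.53807742e-05,
        1.52299546e+00, -8.53911782e-02]), 'dq': array([-0.00021237, -0.0009323 ,  0.00132519, -0.00132045,  0.00286046,
        0.00050054]), 'joint_torque': array([ 2.41487607e-03, -5.59686863e+01, -4.92032468e+01,  7.69384671e-02,
        2.23207794e-02, -3.27645785e-05]), 'tool_pos': array([ 0.22802308, -0.55499954,  0.21866488]), 'orientation': array([3.08207635e+00, 6.08376530e-01, 3.21866838e-05]), 'force': array([ 0.04898506,  0.02443534, -0.07677017]), 'wrist_torque': array([ 0.01875672,  0.05344017, -0.0392388 ]), 'opening': 0.09311633949345324}
```

View pics/top1.png

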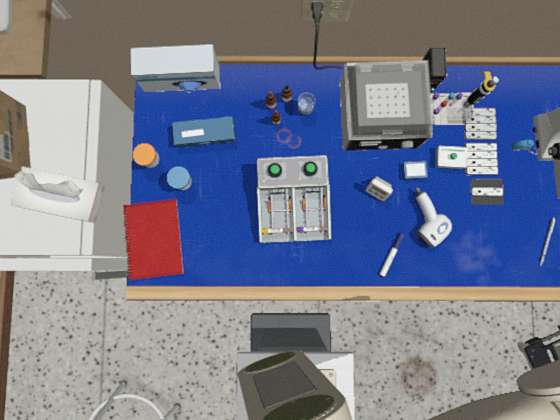

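View pics/scene1.png

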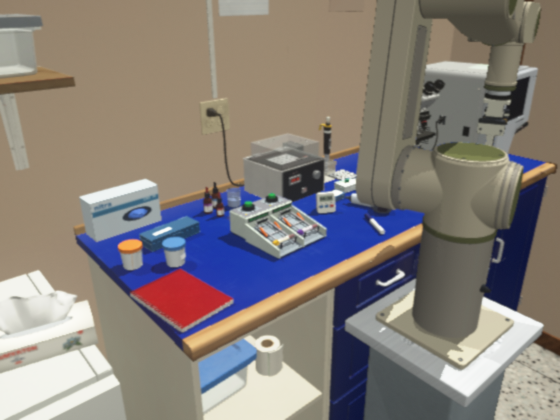

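Purple tube lies in the right lane (top image ≈(312,230)), yellow in the left (≈(272,231)). The reader is yawed by about 3–4°. Next I move above the foot of the right gutter, closing the fingers.

Emit:
{"fn": "apply_moves", "kwargs": {
  "commands": [2,5.5,0,0,0,-0.05,0,2,5.5,0,0,0,-0.05,0,2,5.5,0,0,0,-0.05,0,2,5.5,0,0,0,-0.05,0,2,5.5,0,0,0,-0.05,0,2,5.5,0,0,0,-0.05,0,2,5.5,0,0,0,-0.03,0,2,5.5,0,0,0,0,0],
  "squeeze": 10
}}

```text
t: 1.8
tool_pos: [0.3892, -0.105, 0.2181]
orientation: [3.14, 0.064, 0.007]
force: [-0.3, -0.2, -0.1]
opening: 0.0175
```

Emit:
{"fn": "apply_moves", "kwargs": {
  "commands": [2,3,0,0,0,0,0,1,2.5,0,0,0,0,0,0,0,0,0,0,0,0]
}}

```text
t: 2.17
tool_pos: [0.4208, -0.0443, 0.219]
orientation: [3.14, 0.074, 0.011]
force: [0.0, -0.4, 0.5]
opening: 0.0005
```

Run:
```python
from h import *
for c in ("wrist","top","scene"):
    im,d=read_camera(c)
    if c=="wrist": cv2.imwrite("pics/w1.png",im)
    for n in ("left_gutter","right_gutter","left_start_top","right_start_top","purple_tube","yellow_tube"):
        r=spot_point(n,c)
        print(c,n,[(np.round(w(x["point"],c),4),round(x["conf"],2)) for x in r[:2]])
m=camera_model("wrist");print(m, read_state()["tool_pos"],read_state()["opening"])
```

```text
wrist left_gutter [(array([0.4808, 0.0466, 0.0304]), 0.91), (array([0.5677, 0.0029, 0.    ]), 0.36)]
wrist right_gutter [(array([ 0.4838, -0.0475,  0.0294]), 0.77)]
wrist left_start_top []
wrist right_start_top []
wrist purple_tube [(array([ 0.4932, -0.0953,  0.0358]), 0.87)]
wrist yellow_tube [(array([0.4805, 0.0082, 0.0317]), 0.94)]
top left_gutter [(array([0.4762, 0.0457, 0.0258]), 0.58)]
top right_gutter []
top left_start_top [(array([0.6403, 0.0507, 0.0991]), 0.61)]
top right_start_top [(array([ 0.6462, -0.0394,  0.0989]), 0.39)]
top purple_tube []
top yellow_tube [(array([0.4848, 0.0062, 0.0331]), 0.72)]
scene left_gutter [(array([0.4776, 0.0466, 0.029 ]), 0.86), (array([ 0.5204, -0.3531,  0.0006]), 0.27)]
scene right_gutter [(array([ 0.4847, -0.0465,  0.0263]), 0.73)]
scene left_start_top [(array([0.4621, 0.4009, 0.0054]), 0.57), (array([0.6442, 0.058 , 0.1016]), 0.55)]
scene right_start_top [(array([ 0.6487, -0.0367,  0.1038]), 0.52)]
scene purple_tube [(array([ 0.4895, -0.0876,  0.0348]), 0.48)]
scene yellow_tube [(array([0.4849, 0.007 , 0.0346]), 0.51)]
{'intrinsics': array([[366.16159776,   0.        , 283.11037651],
       [  0.        , 366.16159776, 212.68426386],
       [  0.        ,   0.        ,   1.        ]]), 'R': array([[ 4.56954265e-02, -9.98955000e-01,  9.13926095e-04],
       [-9.57124243e-01, -4.35199396e-02,  2.86389942e-01],
       [-2.86050890e-01, -1.39614514e-02, -9.58112710e-01]]), 't': array([-0.0657042 ,  0.36687783,  0.51256737])} [ 0.42044011 -0.04576282  0.21883496] 0.000665127465556846
```

View pics/w1.png

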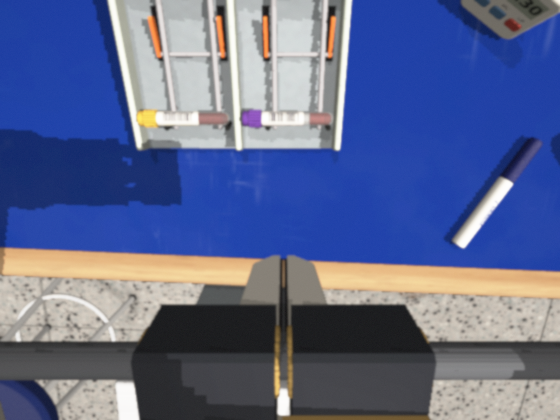

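Run:
```python
from h import *
im,d=read_camera("wrist"); m=camera_model("wrist");K=m["intrinsics"]
def dp(u,v):
    z=d[v,u]; return w([(u-K[0,2])/K[0,0]*z,(v-K[1,2])/K[1,1]*z,z],"wrist")
for n in ("purple_tube","yellow_tube"):
    r=cut_out(n,"wrist")[0]; k=r["mask"]&(d>0); v,u=np.nonzero(k)
    P=np.array([dp(a,b) for a,b in zip(u,v)]); c=P.mean(0); U=np.linalg.svd(P[:,:2]-c[:2],full_matrices=0)[2][0]
    s=(P[:,:2]-c[:2])@U; print(n,len(u),c.round(4),U.round(3),s.min(),s.max(),np.percentile(P[:,2],[5,50,95]).round(4), [P[np.argmin(P[:,1])].round(4),P[np.argmax(P[:,1])].round(4)])
# highest-per-row along wall tops
for name,(u0,u1) in {"mid":(222,246),"right":(332,356),"left":(105,150)}.items():
    L=[]
    for v in range(5,145,5):
        row=[dp(u,v) for u in range(u0,u1) if d[v,u]>0]
        if not row: continue
        row=np.array(row); zt=np.percentile(row[:,2],98); t=row[row[:,2]>zt-.003]; L.append(t.mean(0))
    L=np.array(L); print(name,L[::6].round(4)); f=np.polyfit(L[:,0],L[:,1],1); g=np.polyfit(L[:,0],L[:,2],1); print(f,g, np.std(L[:,1]-np.polyval(f,L[:,0])))
for u in (275,320):
    print(u,[dp(u,v).round(4).tolist() for v in (75,85,95,105)])
```

```text
purple_tube 1293 [ 0.4884 -0.0441  0.0405] [ 0.044 -0.999] -0.039697243552110024 0.04335515969318211 [0.0375 0.0407 0.0428] [array([ 0.4916, -0.0874,  0.0377]), array([ 0.4913, -0.0046,  0.0376])]
yellow_tube 1342 [0.4837 0.052  0.0403] [ 0.042 -0.999] -0.04132581152722893 0.04384050280529062 [0.037  0.0407 0.0426] [array([0.4863, 0.0083, 0.0373]), array([0.4883, 0.0936, 0.0197])]
mid [[ 0.5745  0.0054  0.0556]
 [ 0.5531  0.0047  0.0516]
 [ 0.5304  0.0032  0.0464]
 [ 0.5058  0.0019  0.0411]
 [ 0.4797 -0.0045  0.0376]]
[ 0.06673005 -0.03248727] [ 0.20529781 -0.06182022] 0.0012472749715134654
right [[ 0.5786 -0.0891  0.0564]
 [ 0.5574 -0.0901  0.052 ]
 [ 0.5346 -0.0909  0.047 ]
 [ 0.5102 -0.0927  0.0406]
 [ 0.4836 -0.0935  0.0357]]
[ 0.04701393 -0.11634872] [ 0.21393719 -0.06784274] 0.00026499231941304904Traceback (most recent call last):
  File "<stdin>", line 13, in <module>
  File "<stdin>", line 4, in dp
  File "h.py", line 4, in w
    m=camera_model(c); return np.array(m["R"]).T@(np.array(p)-np.array(m["t"]))
ValueError: time passes only in moves, steps and waits
```

Emit:
{"fn": "apply_moves", "kwargs": {
  "commands": [1,0,-3,0.005,-0.105,0,0,1,0,-3,0.005,-0.105,0,0,1,0,-3,0,0,0,0,0.8,0,-3,0,0,0,0,0,0,-2,0,0,0,0,0,0,0,0,0,0,0]
}}

```text
t: 4.12
tool_pos: [0.4594, -0.0458, 0.0759]
orientation: [-3.117, -0.068, -0.354]
force: [0.3, 0.7, -0.4]
opening: 0.0008
```

```bash
cat >> h.py <<'E'
from scipy.spatial.transform import Rotation as R
F=np.array([.4847,-.046,.027]); G=R.from_euler('ZY',[.045,-np.radians(12)]).as_matrix()
def tool():
    s=read_state(); T=R.from_rotvec(s["orientation"]).as_matrix()
    print("t",s["t"],"pos",s["tool_pos"].round(4),"gutter mm",(1e3*G.T@(s["tool_pos"]-F)).round(1),"F gutter",(G.T@s["force"]).round(2))
    print("tool in gutter",(G.T@T).round(3).tolist())
E
python3 - <<'E'
from h import *
tool()
im,d=read_camera("wrist"); cv2.imwrite("pics/w2.png",im)
for n in ("right_gutter","purple_tube"): print(n,[((1e3*G.T@(w(x["point"],"wrist")-F)).round(1),round(x["conf"],2)) for x in spot_point(n,"wrist")[:2]])
E
```

```text
t 4.125 pos [ 0.4594 -0.0458  0.0759] gutter mm [-14.6   1.4  53.1] F gutter [ 0.23  0.64 -0.43]
tool in gutter [[1.0, -0.001, 0.017], [-0.001, -1.0, -0.002], [0.017, 0.002, -1.0]]
right_gutter [(array([-1. , -3.6,  1.8]), 0.98)]
purple_tube [(array([  6.3, -46.8,  11.1]), 0.74)]
```

View pics/w2.png

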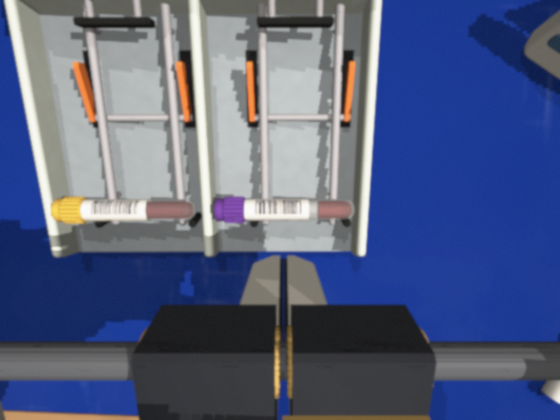

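Emit:
{"fn": "apply_moves", "kwargs": {
  "commands": [0.2,0,-1.5,0,0,0,0,0.2,0,-1.5,0,0,0,0,0.15,0,-1,0,0,0,0,0,0,0,0,0,0,0]
}}

```text
t: 4.78
tool_pos: [0.4696, -0.047, 0.0395]
orientation: [-3.119, -0.069, -0.37]
force: [-0.5, -0.9, -0.4]
opening: 0.0002
```

Run:
```python
from h import *
tool()
```

```text
t 4.775 pos [ 0.4696 -0.047   0.0395] gutter mm [-12.2  -0.3  15.4] F gutter [-0.57 -0.92 -0.3 ]
tool in gutter [[1.0, -0.001, 0.027], [-0.0, -1.0, -0.005], [0.027, 0.005, -1.0]]
```

Emit:
{"fn": "apply_moves", "kwargs": {
  "commands": [-0.35,0.15,-0.5,0,0.02,0,0,0,0,-0.5,0,0,0,0,0,0,-0.35,0,0,0,0,0,0,0,0,0,0,0]
}}

```text
t: 5.28
tool_pos: [0.4666, -0.0455, 0.026]
orientation: [-3.122, -0.069, -0.339]
force: [-0.2, -0.3, -0.8]
opening: 0.0008
```

Run:
```python
from h import *
tool()
im,d=read_camera("wrist"); cv2.imwrite("pics/w3.png",im)
```

```text
t 5.275 pos [ 0.4666 -0.0455  0.026 ] gutter mm [-17.9   1.3   2.8] F gutter [-0.38 -0.27 -0.78]
tool in gutter [[1.0, -0.0, 0.007], [-0.0, -1.0, -0.004], [0.007, 0.004, -1.0]]
```

View pics/w3.png

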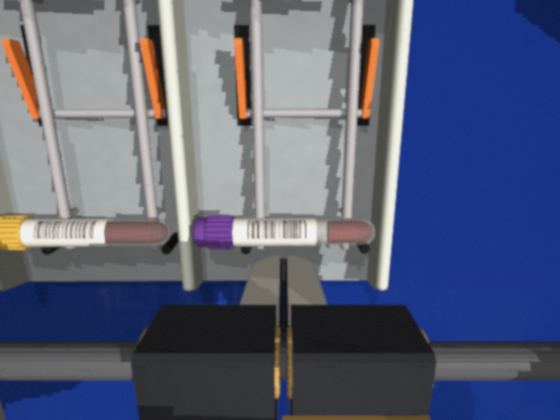

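Emit:
{"fn": "apply_moves", "kwargs": {
  "commands": [0.49,0.12,0.1,0,0,0,0,0.49,0.07,0.1,0,0,0,0,0.49,0.02,0.1,0,0,0,0,0.49,0.02,0.1,0,0,0,0]
}}

```text
t: 5.82
tool_pos: [0.4881, -0.0432, 0.0312]
orientation: [-3.122, -0.069, -0.341]
force: [-1.0, -0.1, -0.5]
opening: 0.0002
```

Run:
```python
from h import *
tool()
im,d=read_camera("wrist"); cv2.imwrite("pics/w4.png",im)
```

```text
t 5.825 pos [ 0.4881 -0.0432  0.0312] gutter mm [4.4 2.6 3.3] F gutter [-1.06 -0.04 -0.31]
tool in gutter [[1.0, -0.001, 0.008], [-0.001, -1.0, -0.005], [0.008, 0.005, -1.0]]
```

View pics/w4.png

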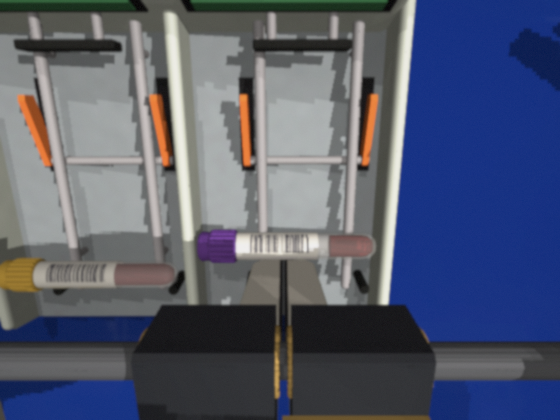

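The tube rolls squarely ahead of the fingertip.

Emit:
{"fn": "apply_moves", "kwargs": {
  "commands": [0.49,0.02,0.09,0,0,0,0,0.49,0.02,0.09,0,0,0,0,0.49,0.02,0.1,0,0,0,0,0.49,0.02,0.1,0,0,0,0,0.49,0.02,0.1,0,0,0,0,0.49,0.02,0.1,0,0,0,0,0.49,0.02,0.1,0,0,0,0,0.49,0.02,0.1,0,0,0,0]
}}

```text
t: 6.88
tool_pos: [0.5305, -0.0416, 0.0396]
orientation: [-3.122, -0.068, -0.342]
force: [-0.6, 0.2, 0.8]
opening: 0.0004
```

Run:
```python
from h import *
tool()
im,d=read_camera("wrist"); cv2.imwrite("pics/w5.png",im)
```

```text
t 6.875 pos [ 0.5305 -0.0416  0.0396] gutter mm [47.6  2.4  2.8] F gutter [-0.44  0.25  0.87]
tool in gutter [[1.0, -0.001, 0.009], [-0.001, -1.0, -0.005], [0.009, 0.005, -1.0]]
```

View pics/w5.png

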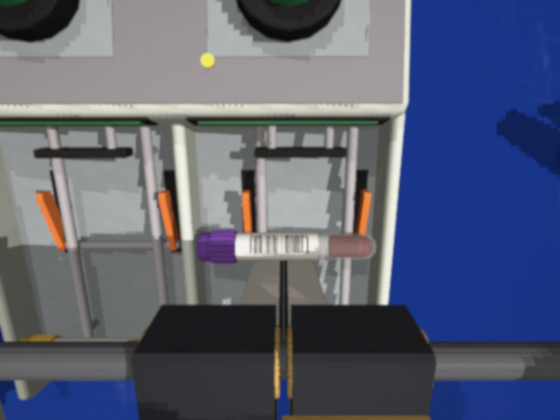

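Emit:
{"fn": "apply_moves", "kwargs": {
  "commands": [0.49,0.02,0.1,0,0,0,0,0.49,0.02,0.1,0,0,0,0,0.49,0.02,0.1,0,0,0,0,0.49,0.02,0.1,0,0,0,0,0.49,0.02,0.1,0,0,0,0,0.4,0.02,0.09,0,0,0,0,0.3,0.01,0.06,0,0,0,0]
}}

```text
t: 7.8
tool_pos: [0.5649, -0.0402, 0.0469]
orientation: [3.122, 0.068, 0.343]
force: [-0.2, 0.4, -0.8]
opening: 0.0008
```

Run:
```python
from h import *
tool()
im,d=read_camera("wrist"); cv2.imwrite("pics/w6.png",im)
```

```text
t 7.8 pos [ 0.5649 -0.0402  0.0469] gutter mm [82.7  2.1  2.7] F gutter [-0.37  0.4  -0.78]
tool in gutter [[1.0, -0.001, 0.009], [-0.001, -1.0, -0.005], [0.009, 0.005, -1.0]]
```

View pics/w6.png

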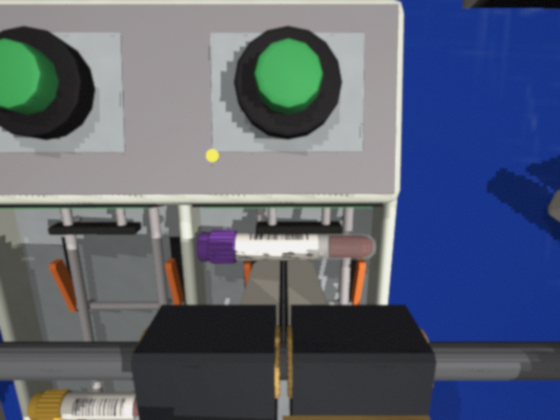

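Emit:
{"fn": "apply_moves", "kwargs": {
  "commands": [0.2,0.01,0.04,0,0,0,0,0.2,0.01,0.04,0,0,0,0,0.1,0,0.02,0,0,0,0,0,0,0,0,0,0,0]
}}

```text
t: 8.35
tool_pos: [0.5695, -0.04, 0.0474]
orientation: [-3.122, -0.068, -0.34]
force: [-0.9, 1.0, 0.9]
opening: 0.0006
```

Run:
```python
from h import *
tool()
im,d=read_camera("wrist"); cv2.imwrite("pics/w7.png",cv2.resize(im[180:330,150:430],None,fx=2.8,fy=2.8))
```

```text
t 8.35 pos [ 0.5695 -0.04    0.0474] gutter mm [87.4  2.2  2.3] F gutter [-0.61  1.05  1.08]
tool in gutter [[1.0, -0.001, 0.008], [-0.001, -1.0, -0.005], [0.008, 0.005, -1.0]]
```

View pics/w7.png

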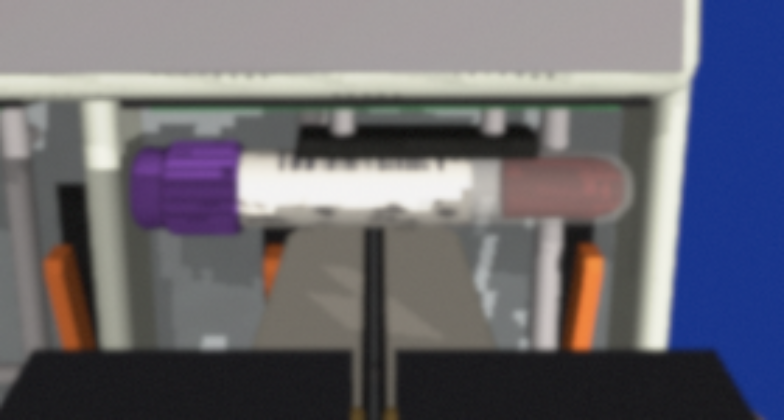

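Emit:
{"fn": "apply_moves", "kwargs": {
  "commands": [0.1,0,0.03,0,0,0,0,0,0,0,0,0,0,0,-0.2,-0.01,-0.03,0,0,0,0,-0.2,-0.01,-0.03,0,0,0,0,-0.2,-0.01,-0.04,0,0,0,0,-0.4,-0.02,-0.08,0,0,0,0,-0.4,-0.02,-0.08,0,0,0,0,0,0,0,0,0,0,0]
}}

```text
t: 9.4
tool_pos: [0.5559, -0.0407, 0.0453]
orientation: [3.122, 0.068, 0.342]
force: [0.3, -0.2, -0.6]
opening: 0.0002
```

Run:
```python
from h import *
tool()
im,d=read_camera("wrist"); cv2.imwrite("pics/w8.png",cv2.resize(im[150:330,150:430],None,fx=2.8,fy=2.8))
```

```text
t 9.4 pos [ 0.5559 -0.0407  0.0453] gutter mm [73.6  2.1  3. ] F gutter [ 0.19 -0.2  -0.6 ]
tool in gutter [[1.0, -0.001, 0.009], [-0.001, -1.0, -0.005], [0.009, 0.005, -1.0]]
```

View pics/w8.png

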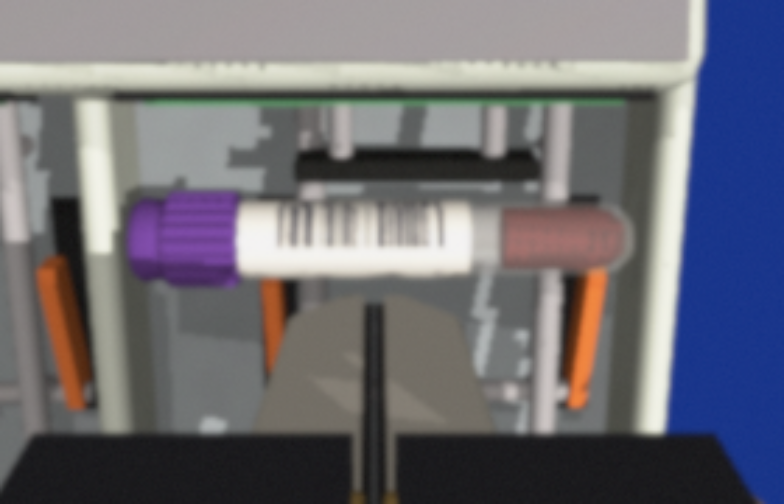

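Emit:
{"fn": "apply_moves", "kwargs": {
  "commands": [-0.3,0,1.5,0,0,0,0,-0.4,0,2,0,0,0,0,0,0,4,0,0,0,0,0,0,4,0,0.1,0,0,0.5,0,2,0,0.1,0,0,0,0,0,0,0,0,0]
}}

```text
t: 10.2
tool_pos: [0.5522, -0.0406, 0.1891]
orientation: [-3.137, -0.066, -0.024]
force: [0.3, 0.5, 0.5]
opening: 0.0005
```

Run:
```python
from h import *
tool()
im,d=read_camera("wrist"); cv2.imwrite("pics/w9.png",im); m=camera_model("wrist");K=m["intrinsics"]
for n in ("right_start_top","left_start_top","purple_tube","yellow_tube"): print(n,[(w(x["point"],"wrist").round(4),(1e3*G.T@(w(x["point"],"wrist")-F)).round(1),round(x["conf"],2)) for x in spot_point(n,"wrist")[:2]])
i=im.astype(int); g=((i[:,:,1]>100)&(i[:,:,1]>2*i[:,:,2])&(i[:,:,1]>1.6*i[:,:,0])).astype(np.uint8)
n,l,s,c=cv2.connectedComponentsWithStats(g)
for k in range(1,n):
    if s[k,4]>200:
        z=np.median(d[(l==k)&(d>0)]); u,v=c[k]; print(s[k],c[k].round(1),w([(u-K[0,2])/K[0,0]*z,(v-K[1,2])/K[1,1]*z,z],"wrist").round(4))
```

```text
t 10.2 pos [ 0.5522 -0.0406  0.1891] gutter mm [ 99.9   2.3 144.5] F gutter [0.43 0.5  0.39]
tool in gutter [[0.981, -0.003, -0.193], [-0.003, -1.0, 0.003], [-0.193, -0.003, -0.981]]
right_start_top [(array([ 0.6436, -0.0382,  0.1011]), array([171. ,   0.6,  39.4]), 0.87)]
left_start_top [(array([0.6335, 0.0565, 0.0996]), array([165. ,  95.7,  39.1]), 0.84)]
purple_tube [(array([ 0.5733, -0.0875,  0.0493]), array([ 89.4, -45.4,   3.8]), 0.92)]
yellow_tube [(array([0.4831, 0.0112, 0.0328]), array([ 2.1, 57.3,  5.5]), 0.82)]
[ 126   66   38   37 1078] [144.3  84.3] [0.6374 0.0556 0.0967]
[ 269   66   35   37 1004] [286.   83.7] [ 0.6419 -0.0382  0.0968]
```

View pics/w9.png

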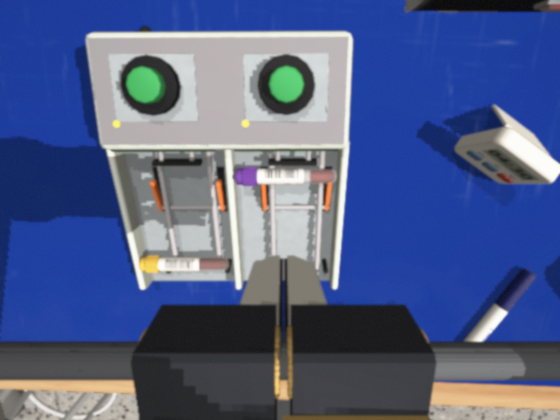

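Emit:
{"fn": "apply_moves", "kwargs": {
  "commands": [3,0.1,0,0,0,0,0,3,0.1,0,0,0,0,0,3,0,0,0,0.02,0,0,0,0,-3,0,0,0,0,0,0,-2.5,0,0,0,0,0,0,0,0,0,0,0]
}}

```text
t: 11.2
tool_pos: [0.635, -0.0379, 0.124]
orientation: [-3.134, -0.064, 0.02]
force: [0.4, -0.3, 0.7]
opening: 0.0004
```

Run:
```python
from h import *
tool()
im,d=read_camera("wrist"); cv2.imwrite("pics/w10.png",im)
r=spot_point("right_start_top","wrist"); print([(w(x["point"],"wrist").round(4),x["conf"]) for x in r[:2]])
```

```text
t 11.2 pos [ 0.635  -0.0379  0.124 ] gutter mm [167.4   1.3  63.6] F gutter [ 0.53 -0.29  0.58]
tool in gutter [[0.975, -0.006, -0.22], [-0.004, -1.0, 0.007], [-0.22, -0.006, -0.975]]
[(array([ 0.6477, -0.039 ,  0.1074]), 0.86)]
```

View pics/w10.png

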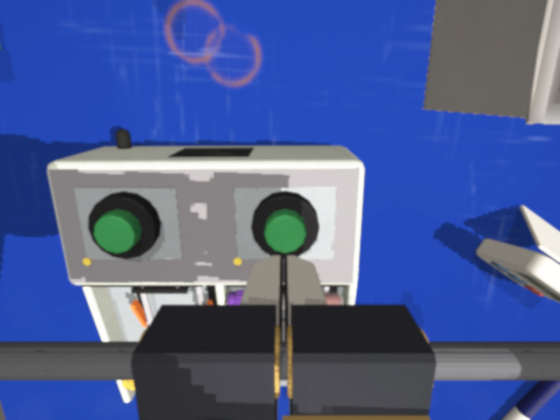

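Emit:
{"fn": "apply_moves", "kwargs": {
  "commands": [1.0,-0.05,0,0,0,0,0,0,0,-1,0,0,0,0,0,0,-0.8,0,0,0,0,0,0,0,0,0,0,0]
}}

```text
t: 11.8
tool_pos: [0.6493, -0.039, 0.1116]
orientation: [-3.136, -0.064, 0.005]
force: [-0.4, -0.7, -0.4]
opening: 0.0001
```

Emit:
{"fn": "apply_moves", "kwargs": {
  "commands": [-0.4,0,-0.5,0,0,0,0,0,0,-0.4,0,0,0,0,0,0,0,0,0,0,0]
}}

```text
t: 12.18
tool_pos: [0.6447, -0.0389, 0.1019]
orientation: [-3.136, -0.064, 0.006]
force: [-0.4, -0.3, -0.5]
opening: 0.0003
```

Emit:
{"fn": "apply_moves", "kwargs": {
  "commands": [0,0,-0.3,0,0,0,0,0,0,-0.2,0,0,0,0,0,0,0,0,0,0,0]
}}

```text
t: 12.55
tool_pos: [0.6451, -0.039, 0.0978]
orientation: [-3.136, -0.064, 0.004]
force: [-1.7, 0.9, 3.2]
opening: 0.0006
```

Emit:
{"fn": "apply_moves", "kwargs": {
  "commands": [0,0,-0.2,0,0,0,0,0,0,-0.2,0,0,0,0,0,0,0,0,0,0,0]
}}

```text
t: 12.92
tool_pos: [0.6453, -0.0391, 0.0949]
orientation: [-3.136, -0.064, 0.003]
force: [-3.3, 0.8, 4.2]
opening: 0.0005
```

Emit:
{"fn": "apply_moves", "kwargs": {
  "commands": [-0.05,0,-0.25,0,0,0,0,-0.05,0,-0.2,0,0,0,0,0,0,0,0,0,0,0]
}}

```text
t: 13.3
tool_pos: [0.6455, -0.0391, 0.0953]
orientation: [-3.136, -0.065, -0.002]
force: [-3.7, 0.1, 4.4]
opening: 0.0001
```

Emit:
{"fn": "apply_moves", "kwargs": {
  "commands": [-0.1,0,-0.6,0,0,0,0,-0.1,0,-0.6,0,0,0,0]
}}

```text
t: 13.55
tool_pos: [0.6462, -0.0392, 0.0941]
orientation: [-3.137, -0.065, -0.012]
force: [-24.5, 3.1, 46.3]
opening: 0.0006
```

Emit:
{"fn": "apply_moves", "kwargs": {
  "commands": [0,0,0.5,0,0,0,0,0,0,1,0,0,0,0,0,0,3,0,0,0,0,-2,0,4,0,0,0,0,-4,0,4,0,0,0,0,-4,0,0,0,0,0,0,0,0,0,0,0,0,0]
}}

```text
t: 14.42
tool_pos: [0.5431, -0.0391, 0.2215]
orientation: [-3.137, -0.065, -0.011]
force: [0.1, 0.3, -0.5]
opening: 0.0004
```

Run:
```python
from h import *
tool()
im,d=read_camera("wrist"); cv2.imwrite("pics/w11.png",im); m=camera_model("wrist");K=m["intrinsics"]
i=im.astype(int); g=((i[:,:,1]>100)&(i[:,:,1]>2*i[:,:,2])&(i[:,:,1]>1.6*i[:,:,0])).astype(np.uint8)
n,l,s,c=cv2.connectedComponentsWithStats(g)
for k in range(1,n):
    if s[k,4]>200:
        z=np.median(d[(l==k)&(d>0)]); u,v=c[k]; print(s[k],w([(u-K[0,2])/K[0,0]*z,(v-K[1,2])/K[1,1]*z,z],"wrist").round(4))
for n in ("purple_tube","yellow_tube"): print(n,[((1e3*G.T@(w(x["point"],"wrist")-F)).round(1),round(x["conf"],2)) for x in spot_point(n,"wrist")[:1]])
```

```text
t 14.425 pos [ 0.5431 -0.0391  0.2215] gutter mm [ 97.8   4.3 178.1] F gutter [-0.01  0.33 -0.52]
tool in gutter [[0.98, -0.004, -0.201], [-0.003, -1.0, 0.003], [-0.201, -0.003, -0.98]]
[144  55  35  34 893] [0.6438 0.0551 0.1019]
[273  55  32  34 833] [ 0.6483 -0.0388  0.1021]
purple_tube [(array([ 96.7, -43.9,   6.4]), 0.75)]
yellow_tube [(array([ 6.8, 52.9,  2.2]), 0.57)]
```

```bash
python3 -c "
from plant import *
print(close_job())"
```

```text
the job is handed in; nothing more can be done
None
```

The purple-capped tube is up its gutter and held behind the catch. I then pressed its start button right down and let it come back up, and handed the job in at about 14.5 s.

I rolled the tube up the right gutter with the closed fingertips, tilted square to the rails, until it touched the buffer. When I withdrew, it settled back against the raised catch.

Last checks:
- **Purple tube:** its axis measured at gutter x of about 96.7 mm, against the expected 97 mm. It was still there after the button press.
- **Right start button:** the force rose along the spring to about 4.4 N, then to 46 N vertical at the hard stop, so it was fully down. Afterwards it stood at the same height as the left button (0.102 m).
- **Yellow tube:** it was still at the foot of its gutter, at x of about 6.8 mm.

Three things were less certain:
- **Press force:** the press peaked at 46 N downward with about 24 N sideways. That was at the fingertips, harder than the press needed, and above the 40 N given for the arm and the gripper's body.
- **Final picture:** I had used up my picture views, so I could not look at the last one. The final state rests on measurements taken from it.
- **Other objects:** I did not measure the rest of the worktop at the end. The arm never went near it at working height.

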